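Set out the sample plate and cover it with the glass dome

ROBOT

A 6-joint arm with a two-finger parallel gripper is mounted at the origin on a cart in front of the work surface, level with it; the furniture and walls round the work are solid. World frame = base frame: x ahead of the robot, y to its left, z up, the work surface at z = 0. Lengths are in m, angles in rad, forces in N, time in s.
With the tool pointing down it reaches from about 0.35 to 0.775 m from the base axis. Payload 7.3 kg.
Tool frame: the origin (TCP) lies on the mounting face of the last link; the fingertips stand 178 mm ahead of it and the grasp point (between the pads) lies 159 mm ahead of it (robot.grip_depth is the distance from the TCP to the grasp point, in m); z points along the fingers, y is the line along which they close (so a half turn about z gives the same grasp; the last joint's range is limited). The gripper opens to 92 mm and grips with 3 to 60 N. Pads are 19 mm wide; open, the fingers measure 130 mm over their backs; the gripper's body (75 mm by 190 mm) begins 47 mm behind the grasp point.
Start: joints at [1.017, 0.342, 1.524, -0, 1.275, -0.146], TCP at [0.208, 0.482, 0.405] pointing down, gripper open.
Joint ranges: [-2.53, 2.53], [-0.77, 2.02], [0.04, 2.7], [-1, 4.14], [0.28, 2.66], [-3.11, 3.11]. Speed limits (rad/s): [2.57, 2.57, 3.14, 3.14, 3.14, 3.14].

INTERFACE

Orientations are given as [roll, pitch, yaw] about the fixed x, y, z axes, in that order (R = Rz(yaw) Ry(pitch) Rx(roll)).
In Python, from cell import observe, cams, robot, models gives the robot as it stands.
- The arm moves only by the shell command python3 -m jog 'ROWS' [FORCE]. ROWS is JSON, a list of rows, each a list of 3 entries, a list of its own where there are three numbers: the shift along the tool's x, y, z each as a share of 0.4 m, from -1 to 1, then the turn about the tool's z as a share of pi rad, from -1 to 1, then the closure, from 0 (fully open) to 1 (shut). In form: [[[x, y, z], turn, jaw], ...]. A call has 1 to 12 rows; each row is the pose to reach, as a shift and turn from the pose commanded when the call began, along the tool's axes at that moment, turning the shorter way round; what a row does not reach only later rows make up. A row lasts 1/8 s, in which the tool goes at most 62.5 mm and 10.7 degrees, less where a joint would pass 70% of its speed; a pose out of reach is approached as far as the arm can. A call with a number of a shift or a turn outside -1 to 1 is refused whole. A call with a gripper value outside its range is refused whole. The fingers move at their own pace and stop on an object; FORCE is the grip in N (left out, the last holds). Time passes only in rows, so rows that repeat a pose let the fingers close. It gives the time, the measured TCP pose, the force, the opening and the grip force at its end, in the units of the state.
- observe(): the state, without advancing time (a new reading comes with each control period).
- cams.read_camera(name): name is "scene" or "top"; returns the picture (400x640x3 uint8, red, green, blue); there is no depth.
- cams.camera_model(name): a dict with "camera_matrix" (3x3 intrinsics, pixels), "k1" (the pictures are not rectified: a ray, as slopes to the right and down, at radius r is drawn at 1 + k1 r^2 times it, then the intrinsics apply), "pose" (4x4, takes a point from camera to world coordinates). Camera axes: x right, y down, z forward; pixel columns grow to the right and rows downward; lengths in m; the calibration is good to about 2 mm. A picture is of the moment at which its call begins. camera_model takes no time and is no camera call.
- robot.hand_in(): hands the job in; it is judged then, once.
Trained networks look in the newest picture that a camera, given by its name, has taken for a name from the list of things; names that differ only in an ending like _2 or _b are one class to them, and where a whole thing is asked for, a point or a joint stands for the part that bears it (a point fixed in the world has none). Each returns a list of dicts, best first, with "confidence" (0 to 1); they miss things now and then, are a little off and sometimes report something else, mostly with a low value. They report only what shows in the picture. A call takes as long as a camera call.
- models.find_in(target, camera): "position" ([x, y, z] in m, in world coordinates, good to about 4 mm: the middle of the surface that is visible of it).
- models.pinpoint(target, camera): "position" ([x, y, z] in m, in world coordinates, good to about 4 mm: a listed point, or the origin of a listed thing).
The state is a dict: "time": time; "qpos": joint angles; "qvel": joint speeds; "joint_efforts": joint torques, N m; "tool_pos": TCP position; "tool_rot": TCP orientation; "contact_force": force on the tool from outside, world axes, zero at the start; "torque": the same for the moment, N m; "opening": finger opening in m; "grip_force": force on a finger pad.
Only numpy, scipy, OpenCV 4.12 (cv2) and the standard library are available. Lean on these libraries where they do the work, as an engineer would, in place of code of your own. Each camera call takes 0.05 s, during which the arm holds its last target. There are 200 camera calls.

TASK

Make up the sample plate on the round wooden display board: stand the chocolate cup in the ring in the middle, with the chocolate roll lying directly behind it (on the side away from you) and the short chocolate log directly in front of it, each lying along its own outlined place. Then take the glass dome by its knob and lower it gently over all three, so that it sits level on the wood all round the raised white disc, and let go.

Things in the scene. Friction and masses are not known exactly. Their poses are not given: they have to be found in the camera images.
- cup: Fluted round chocolate cup with cream filling, 37 mm across the rim, narrower at the foot, 28 mm high, 20 g, open side up. Origin: centre of its underside, z up. At the start on the slab. Grasp across the rim from above (any yaw).
- roll: Chocolate roll, a smooth round stick 64 mm long, 17 mm thick, 18 mm high, 20 g, that does not roll away. Origin: centre of its underside; y along its length, x across, z up. At the start on the slab. The longer and slimmer of the two long sweets. Grasp across x.
- log: Chocolate log, 42 mm long, 19 mm wide, 16 mm high, 20 g, flat underneath and arched on top. Origin: centre of its underside; y along its length, x across, z up. At the start on the slab. The shorter and stubbier of the two long sweets. Grasp across x.
- dome: Clear glass dome, open underneath, standing on its rim on the counter: 163 mm outside diameter, 156 mm inside, wall 3.5 mm, glass 100 mm high, 0.3 to 0.5 kg. On top a dark turned wooden knob. Origin: centre of its rim plane (its underside), z up. The inside is nearly straight-walled up to 40 mm.
- dome_knob (a point): Point to grip on the dome's axis, in the thickest part of the wooden knob (30 mm across, any yaw), 125.5 mm above the dome's rim; the glass top lies 25.5 mm below it and falls away to the sides.
- board: Fixed dark wooden board, round, 200 mm wide, 16 mm high, with a raised white ceramic disc (148 mm across, top 22 mm above the counter) in its middle. The dome's rim goes round the disc (4 mm play) and rests on the wood. Brass outlines on it: a ring amid two like oblongs. Origin: centre of the underside; x to its back (away from the robot, within 0.4 rad), y left, z up.
- place_mid (a point): Centre of the brass ring (44 mm across) on the disc's top: the cup's place. Axes as the board's.
- place_back (a point): Centre of the rear brass oblong (70 mm along y, 24 mm along x) on the disc's top, 40 mm behind place_mid: the roll's place. Axes as the board's. With the sweets in their places about 12 mm is left between neighbours, less than a finger's thickness.
- place_front (a point): Centre of the front brass oblong (70 by 24 mm) on the disc's top, 40 mm in front of place_mid, nearer the robot: the log's place. Axes as the board's.
- slab: Fixed marble slab, 130 (x) by 220 (y) by 15 mm; on it the three sweets lie at the start in a row along y, 75 mm apart, in any order. Origin: centre of its underside. Board, dome and slab stand side by side across the counter, in any order. A low brush lies between; other shop things, up to 182 mm high, at the back and sides.

How it is judged:
At the end, for the whole second after the job is handed in: Cup, roll and log lie flat on the disc within 10 mm (board axes) of the middle, back and front places; roll and log within 0.26 rad of the board's left-right line; the dome level on the wood round the disc, centred within 7 mm; all released and at rest (x of cup in the frame of place_mid between -0.01 and 0.01 m and y of cup in the frame of place_mid between -0.01 and 0.01 m and z of cup in the frame of place_mid between -0.004 and 0.004 m and angle between each of cup, roll, log's own z axis and vertical below 0.12 rad and linear speed of each of cup, roll, log, dome below 0.01 m/s and x of roll in the frame of place_back between -0.01 and 0.01 m and y of roll in the frame of place_back between -0.01 and 0.01 m and z of roll in the frame of place_back between -0.004 and 0.004 m and x of log in the frame of place_front between -0.01 and 0.01 m and y of log in the frame of place_front between -0.01 and 0.01 m and z of log in the frame of place_front between -0.004 and 0.004 m and angle between the y axis of each of roll, log and the y axis of board, either way round below 0.26 rad and horizontal distance between dome and board below 0.007 m and z of dome in the frame of board between 0.012 and 0.019 m and angle between dome's own z axis and vertical below 0.05 rad); the robot touches nothing.
It fails at once if the glass dome is tipped over (angle between dome's own z axis and vertical above 0.6 rad).
It fails at once if the glass dome is dropped onto the board (over 0.3 m/s within 10 mm of its seat) (horizontal distance between dome and board below 0.03 m and z of dome in the frame of board below 0.026 m and linear speed of dome above 0.3 m/s).
It also fails if it takes over 128 s, if anything falls off the work surface, if the arm or the gripper's body presses on something with over 40 N, if the wrist force passes 120 N, or if a joint passes its speed limit or range.

## Working session

There is one attempt and no reset: what is moved stays moved. The work goes in short steps, Python scripts to look and compute and a shell command to move; the robot and the scene stay as the last step left them, time stands still between calls to the robot, and variables do not carry over. Pictures are saved under pics/ and viewed, at most 14 in all, crops included, and the job is handed in when it is done.

```bash
ls; mkdir -p pics; cat > h.py <<'E'
import numpy as np, cv2
from cell import observe, cams, robot, models
from scipy.spatial.transform import Rotation as R
def snap(c,n):
    im=cams.read_camera(c); cv2.imwrite(f'pics/{n}.png',im[...,::-1]); return im
def ray(c,uv):
    m=cams.camera_model(c);K=np.array(m['camera_matrix']);T=np.array(m['pose'])
    d=np.array([(uv[0]-K[0,2])/K[0,0],(uv[1]-K[1,2])/K[1,1]]);s=d.copy()
    for _ in range(20): s=d/(1+m['k1']*(s@s))
    return T[:3,3],T[:3,:3]@np.array([*s,1])
def onz(c,uv,z):
    o,d=ray(c,uv); return o+d*(z-o[2])/d[2]
def proj(c,p):
    m=cams.camera_model(c);K=np.array(m['camera_matrix']);T=np.array(m['pose'])
    q=T[:3,:3].T@(np.array(p)-T[:3,3]);s=q[:2]/q[2];s=s*(1+m['k1']*(s@s));return K[:2,:2]@s+K[:2,2]
def tri(a,b):
    (o1,d1),(o2,d2)=a,b
    A=np.stack([d1,-d2],1);t=np.linalg.lstsq(A,o2-o1,rcond=None)[0]
    p,q=o1+t[0]*d1,o2+t[1]*d2; return (p+q)/2,np.linalg.norm(p-q)
def st():
    s=observe();print({k:np.round(s[k],4).tolist() for k in('time','tool_pos','tool_rot','contact_force','opening','grip_force')})
E
python3 - <<'E'
from h import *
np.set_printoptions(precision=4,suppress=True)
st();print(robot.grip_depth)
for c in('scene','top'):
    snap(c,c+'0');m=cams.camera_model(c);print(c,m['k1'],np.array(m['pose']),np.array(m['camera_matrix'])[0])
    for t in('cup','roll','log','dome','dome_knob','board','place_mid','place_back','place_front','slab'):
        print(t,[(np.round(r['position'],4).tolist(),round(r['confidence'],2)) for r in models.pinpoint(t,c)[:2]])
st()
E
```

```text
pics
{'time': 0.0, 'tool_pos': [0.2081, 0.4818, 0.404], 'tool_rot': [-3.1401, -0.0002, 2.7338], 'contact_force': [0.4231, 0.0627, -0.2819], 'opening': 0.092, 'grip_force': 0.0}
0.1592
scene -0.05135291141715826 [[ 0.8878 -0.2299  0.3988 -0.0644]
 [-0.4603 -0.454   0.7629 -1.0509]
 [ 0.0057 -0.8608 -0.5089  0.854 ]
 [ 0.      0.      0.      1.    ]] [446.9333   0.     322.2262]
cup [([0.5009, 0.3693, 0.0198], 0.47), ([0.4794, -0.3453, 0.0147], 0.44)]
roll [([0.4888, 0.0451, 0.1248], 0.74), ([0.4825, -0.2606, 0.0122], 0.55)]
log [([0.4985, -0.1885, 0.0105], 0.65)]
dome [([0.4905, 0.0459, -0.0004], 0.88)]
dome_knob [([0.4857, 0.044, 0.123], 0.61)]
board [([0.4989, 0.3631, 0.0035], 0.6)]
place_mid [([0.5002, 0.3715, 0.0203], 0.74), ([0.4858, 0.0447, 0.1221], 0.38)]
place_back []
place_front [([0.4594, 0.3641, 0.0222], 0.92)]
slab [([0.4956, -0.2687, -0.0016], 0.55)]
top -0.009349914221919336 [[ 0.0044 -0.99    0.1408  0.3566]
 [-0.9998 -0.0067 -0.0161  0.0641]
 [ 0.0169 -0.1407 -0.9899  1.1275]
 [ 0.      0.      0.      1.    ]] [372.9312   0.     313.6906]
cup [([0.4778, -0.342, 0.0104], 0.62)]
roll [([0.4811, -0.2587, 0.0165], 0.67), ([0.4559, 0.3693, 0.0216], 0.53)]
log [([0.5008, -0.1883, 0.0119], 0.49), ([0.5405, 0.3679, 0.0221], 0.41)]
dome [([0.4881, 0.0436, 0.0029], 0.68)]
dome_knob [([0.4852, 0.0439, 0.1258], 0.77), ([0.5001, 0.3668, 0.0008], 0.72)]
board [([0.5025, 0.3687, 0.0038], 0.74)]
place_mid [([0.4998, 0.3688, 0.0225], 0.81)]
place_back [([0.5389, 0.37, 0.0221], 0.89)]
place_front [([0.4585, 0.3695, 0.0186], 0.88)]
slab [([0.4954, -0.2638, 0.0045], 0.71)]
{'time': 1.1, 'tool_pos': [0.2082, 0.4819, 0.4048], 'tool_rot': [3.1415, -0.0, 2.7337], 'contact_force': [-0.7162, 0.4209, -0.5898], 'opening': 0.0916, 'grip_force': 0.0}
```

View pics/top0.png

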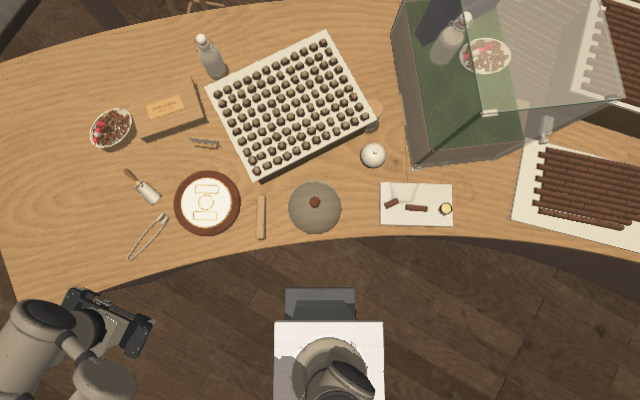

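View pics/scene0.png

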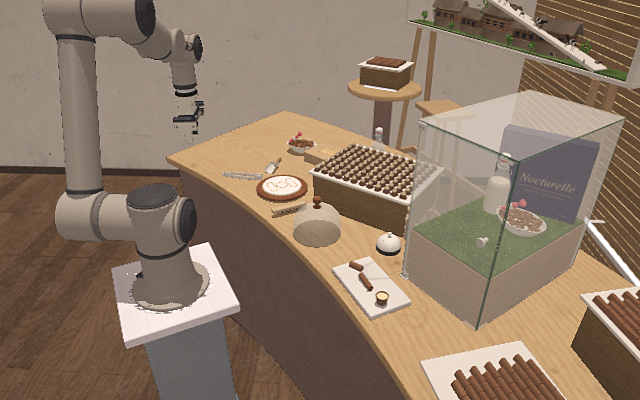

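```bash
python3 - <<'E'
from h import *
im=cv2.imread('pics/top0.png')
def crop(p,n,h,f=6):
    u,v=np.round(proj('top',p)).astype(int);c=im[v-h:v+h,u-h:u+h];print(n,'origin',u-h,v-h)
    return cv2.resize(c,None,fx=f,fy=f,interpolation=cv2.INTER_CUBIC)
a=crop((.49,-.263,.02),'sweets',42,9)[200:560];b=crop((.5,.369,.02),'board',42,9)[0:0]
u,v=np.round(proj('top',(.49,-.263,.03))).astype(int)
A=im[v-25:v+25,u-45:u+45];print(u-45,v-25)
cv2.imwrite('pics/c_sw.png',cv2.resize(A,None,fx=8,fy=8,interpolation=cv2.INTER_CUBIC))
u,v=np.round(proj('top',(.5,.369,.02))).astype(int)
A=im[v-40:v+40,u-45:u+45];print(u-45,v-40)
cv2.imwrite('pics/c_bd.png',cv2.resize(A,None,fx=7,fy=7,interpolation=cv2.INTER_CUBIC))
E
```

```text
sweets origin 374 163
board origin 163 159
372 180
160 161
```

View pics/c_sw.png

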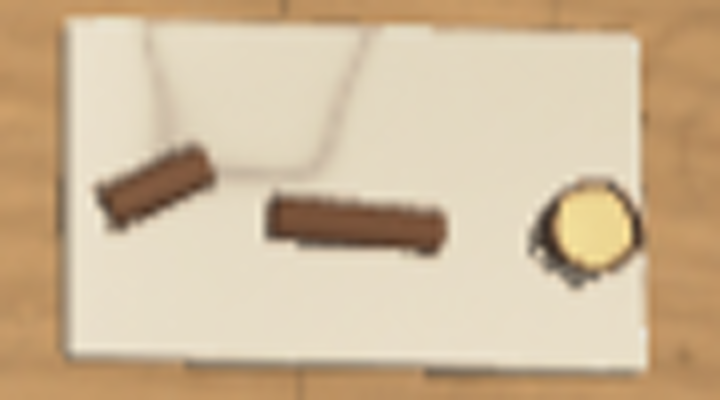

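View pics/c_bd.png

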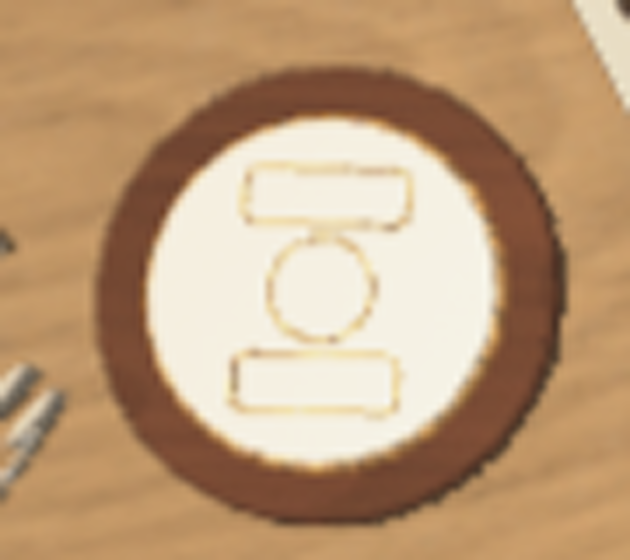

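The log lies left (top px ~391,203), the roll in the middle (~416,208) and the cup right (~446,208) on the slab. The board (~206,202) has the ring and two oblongs slightly turned clockwise, and the dome knob is at ~(315,202).

```bash
cat > meas.py <<'E'
from h import *
np.set_printoptions(precision=4,suppress=True)
def blob(c,p,mask,h=14):
    m=np.zeros(mask.shape,np.uint8);u,v=np.round(proj(c,p)).astype(int);m[v-h:v+h,u-h:u+h]=mask[v-h:v+h,u-h:u+h]
    n,l,s,ce=cv2.connectedComponentsWithStats(m);k=1+np.argmax(s[1:,4]);pts=np.argwhere(l==k)[:,::-1].astype(np.float32)
    return ce[k],s[k,4],pts
if __name__=='__main__':
    masks={}
    for c in('scene','top'):
        im=cv2.imread(f'pics/{c}0.png').astype(int);hsv=cv2.cvtColor(im.astype(np.uint8),cv2.COLOR_BGR2HSV)
        masks[c]=((hsv[...,2]<150)&(hsv[...,1]>90)).astype(np.uint8),((hsv[...,1]>75)&(hsv[...,2]>150)).astype(np.uint8),((hsv[...,2]<135)&(hsv[...,1]>105)).astype(np.uint8)
    for n,p,k,z in(('log',(.5,-.188,.025),0,.027),('roll',(.482,-.26,.025),0,.028),('cup',(.479,-.343,.043),1,.041),('knob',(.485,.044,.126),2,.126)):
        out={c:blob(c,p,masks[c][k],12 if n!='roll' else 15) for c in masks}
        P,e=tri(ray('top',out['top'][0]),ray('scene',out['scene'][0]))
        print(n,'px',out['top'][0],out['scene'][0],out['top'][1],out['scene'][1],'tri',P,e,'onz',onz('top',out['top'][0],z),onz('scene',out['scene'][0],z))
        if n in('log','roll'):
            for c in masks:
                q=np.array([onz(c,x,z)[:2] for x in out[c][2]]);q-=q.mean(0);w,V=np.linalg.eigh(q.T@q);v=V[:,1];v*=np.sign(v[1]);print('  yaw of y axis',c,np.arctan2(-v[0],v[1]), 'len',np.ptp(q@v),np.ptp(q@V[:,0]))
    for n,c in(('disc',(323,291)),('ring',(321,289)),('back',(326,196)),('front',(315,381))):
        px=np.array([160,161])+(np.array(c)+.5)/7-.5;print(n,px,onz('top',px,.022))
E
python3 meas.py
```

```text
log px [391.4    202.8462] [355.4348 266.3768] 65 69 tri [ 0.4977 -0.1874  0.0216] 0.0009152939729981203 onz [ 0.4966 -0.1859  0.027 ] [ 0.4946 -0.193   0.027 ]
  yaw of y axis scene 0.407211661116797 len 0.0465031780718142 0.024141254553337984
  yaw of y axis top 0.427197426803475 len 0.04085297705665065 0.01379775727460105
roll px [416.08 207.6 ] [365.2043 281.4409] 100 93 tri [ 0.4842 -0.2606  0.0257] 0.002709508949684463 onz [ 0.4827 -0.2593  0.028 ] [ 0.484  -0.2631  0.028 ]
  yaw of y axis scene -0.13195240594762536 len 0.07529300135465761 0.016864733538017877
  yaw of y axis top -0.0884827989868899 len 0.06340258260591915 0.01385506652294562
cup px [451.2248 207.3761] [381.875  296.0781] 218 64 tri [ 0.479  -0.3546  0.0517] 0.004981076541812272 onz [ 0.4825 -0.36    0.041 ] [ 0.4836 -0.3448  0.041 ]
knob px [314.494  201.6747] [320.264  196.9239] 83 197 tri [0.4916 0.0427 0.1377] 0.01556573562505672 onz [0.4859 0.0456 0.126 ] [0.5087 0.0591 0.126 ]
disc [205.7143 202.1429] [0.4957 0.3675 0.022 ]
ring [205.4286 201.8571] [0.4966 0.3683 0.022 ]
back [206.1429 188.5714] [0.5367 0.368  0.022 ]
front [204.5714 215.    ] [0.4573 0.3691 0.022 ]
```

```bash
cat > plan.py <<'E'
import sys,json
from h import *
# args: x,y,zgrasp,yaw ... -> shares from the present pose
s=observe();p=np.array(s['tool_pos']);M=R.from_euler('xyz',s['tool_rot']).as_matrix();yaw=np.arctan2(M[1,0],M[0,0])
print('t',round(s['time'],2),'grasp',np.round(p+M[:,2]*robot.grip_depth,4),'yaw',round(yaw,3),'tilt',round(float(np.arccos(-M[2,2])),4),'F',np.round(s['contact_force'],1),'open',round(float(s['opening']),4),'grip',round(float(s['grip_force']),1))
for a in sys.argv[1:]:
    x,y,z,w=map(float,a.split(','));d=M.T@(np.array([x,y,z])-(p+M[:,2]*robot.grip_depth))
    # keep the tool vertical: yaw change only
    t=-((w-yaw+np.pi)%(2*np.pi)-np.pi)
    print(a,np.round(d/.4,3).tolist(),round(t/np.pi,4))
E
python3 plan.py .35,.15,.235,2.36 .498,-.1875,.225,1.99
python3 - <<'E'
from h import *
print('bell',tri(ray('top',(373,148)),ray('scene',(389,233))))
print('boxcorner',tri(ray('top',(260,181)),ray('scene',(312,170))))
print('cup',onz('top',(372+593.5/8-.5,180+226.5/8-.5),.042))
E
```

```text
t 1.1 grasp [0.2082 0.482  0.2456] yaw 2.734 tilt 0.0001 F [-0.7  0.4 -0.6] open 0.0916 grip 0.0
.35,.15,.235,2.36 [-0.655, -0.621, 0.026] 0.119
.498,-.1875,.225,1.99 [-1.329, -1.249, 0.051] 0.2367
bell (array([ 0.65593899, -0.12843119,  0.05434862]), np.float64(0.0023274159326423832))
boxcorner (array([0.53919026, 0.18884839, 0.15740015]), np.float64(0.007138744249329112))
cup [ 0.48097788 -0.34304897  0.042     ]
```

```bash
python3 -m jog '[[[-0.33,-0.31,0.026],0.06,0],[[-0.655,-0.621,0.026],0.119,0],[[-0.655,-0.621,0.026],0.119,0],[[-0.655,-0.621,0.026],0.119,0],[[-0.655,-0.621,0.026],0.119,0],[[-0.655,-0.621,0.026],0.119,0],[[-0.655,-0.621,0.026],0.119,0]]' 15; python3 plan.py .498,-.1875,.225,1.99
```

```text
time: 1.98
tool_pos: [0.3512, 0.1476, 0.3945]
tool_rot: [3.141, 0.001, 2.354]
contact_force: [1.1, 0.2, -0.8]
opening: 0.0916
grip_force: 0.0
t 1.98 grasp [0.3513 0.1475 0.2353] yaw 2.354 tilt 0.0007 F [ 1.1  0.2 -0.8] open 0.0916 grip 0.0
.498,-.1875,.225,1.99 [-0.852, -0.331, 0.026] 0.1159
```

```bash
python3 -m jog '[[[-0.852,-0.331,0.026],0.1159,0],[[-0.852,-0.331,0.026],0.1159,0],[[-0.852,-0.331,0.026],0.1159,0],[[-0.852,-0.331,0.026],0.1159,0],[[-0.852,-0.331,0.026],0.1159,0],[[-0.852,-0.331,0.026],0.1159,0],[[-0.852,-0.331,0.026],0.1159,0],[[-0.852,-0.331,0.2],0.1159,0.2],[[-0.852,-0.331,0.38],0.1159,0.3],[[-0.852,-0.331,0.38],0.1159,0.4],[[-0.852,-0.331,0.38],0.1159,0.4],[[-0.852,-0.331,0.38],0.1159,0.4]]'; python3 plan.py .498,-.1875,.037,1.99
python3 - <<'E'
from h import *
snap('top','log1');im=cv2.imread('pics/log1.png')
u,v=np.round(proj('top',(.498,-.1875,.04))).astype(int);A=im[v-30:v+30,u-35:u+35];print(u-35,v-30)
cv2.imwrite('pics/c1.png',cv2.resize(A,None,fx=8,fy=8,interpolation=cv2.INTER_CUBIC))
E
```

```text
time: 3.48
tool_pos: [0.4994, -0.1832, 0.2436]
tool_rot: [3.14, 0.001, 1.997]
contact_force: [0.1, -0.4, -0.6]
opening: 0.0555
grip_force: 0.0
t 3.48 grasp [ 0.4997 -0.1834  0.0844] yaw 1.997 tilt 0.002 F [ 0.1 -0.4 -0.6] open 0.0555 grip 0.0
.498,-.1875,.037,1.99 [-0.008, -0.008, 0.118] 0.0022
358 172
```

View pics/c1.png

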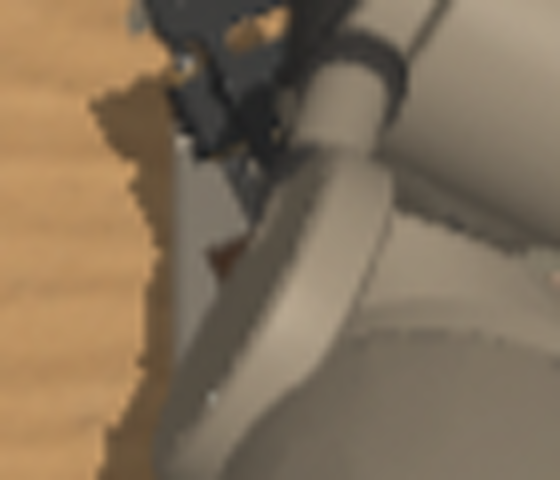

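The arm hides the log from above, so I rely on the earlier measurement and descend.

```bash
python3 -m jog '[[[-0.008,-0.008,0.06],0.002,0.4],[[-0.008,-0.008,0.118],0.002,0.4],[[-0.008,-0.008,0.118],0.002,0.4],[[-0.008,-0.008,0.118],0.002,1],[[-0.008,-0.008,0.118],0.002,1],[[-0.008,-0.008,0.118],0.002,1],[[-0.008,-0.008,0.118],0.002,1],[[-0.008,-0.008,0.118],0.002,1],[[-0.008,-0.008,0.118],0.002,1],[[-0.008,-0.008,0.118],0.002,1]]' 12; python3 plan.py .498,-.1875,.235,1.99 .36,.16,.235,1.77
```

```text
time: 4.78
tool_pos: [0.4973, -0.1883, 0.1954]
tool_rot: [3.141, 0.0, 1.99]
contact_force: [0.4, 0.9, 4.1]
opening: 0.0177
grip_force: 12.2
t 4.78 grasp [ 0.4974 -0.1883  0.0362] yaw 1.99 tilt 0.0005 F [0.4 0.9 4.1] open 0.0177 grip 12.2
.498,-.1875,.235,1.99 [0.001, 0.002, -0.497] -0.0002
.36,.16,.235,1.77 [0.935, 0.04, -0.497] 0.0699
```

```bash
python3 -m jog '[[[0,0,-0.1],0,1],[[0,0,-0.25],0,1],[[0,0,-0.4],0,1],[[0,0,-0.497],0,1],[[0.1,0.005,-0.497],0.01,1],[[0.25,0.01,-0.497],0.03,1],[[0.4,0.02,-0.497],0.04,1],[[0.55,0.03,-0.497],0.05,1],[[0.7,0.03,-0.497],0.0699,1],[[0.85,0.04,-0.497],0.0699,1],[[0.935,0.04,-0.497],0.0699,1],[[0.935,0.04,-0.497],0.0699,1]]'; python3 plan.py .458,.369,.235,1.555 .458,.369,.0437,1.555
```

```text
time: 6.28
tool_pos: [0.3587, 0.1614, 0.3937]
tool_rot: [-3.141, -0.0, 1.774]
contact_force: [0.4, 0.1, 0.3]
opening: 0.0176
grip_force: 11.8
t 6.28 grasp [0.3586 0.1614 0.2345] yaw 1.774 tilt 0.0005 F [0.4 0.1 0.3] open 0.0176 grip 11.8
.458,.369,.235,1.555 [0.458, 0.348, -0.001] 0.0697
.458,.369,.0437,1.555 [0.458, 0.348, 0.477] 0.0697
```

```bash
python3 - <<'E'
from h import *
im=cv2.imread('pics/top0.png');hsv=cv2.cvtColor(im,cv2.COLOR_BGR2HSV)
# board yaw / disc centre: white disc fit
m=np.zeros(im.shape[:2],np.uint8);m[161:241,160:250]=((hsv[...,1]<60)&(hsv[...,2]>185))[161:241,160:250]
m=cv2.morphologyEx(m,cv2.MORPH_OPEN,np.ones((3,3)));n,l,s,c=cv2.connectedComponentsWithStats(m);k=1+np.argmax(s[1:,4])
cs,_=cv2.findContours((l==k).astype(np.uint8),cv2.RETR_EXTERNAL,cv2.CHAIN_APPROX_NONE)
q=np.array([onz('top',p,.022)[:2] for p in max(cs,key=len)[:,0].astype(float)])
print('disc',cv2.minEnclosingCircle(q.astype(np.float32)),cv2.fitEllipse(q.astype(np.float32)*1000))
for a,b in(((247,165),(410,172)),((243,220),(405,230)),((238,352),(398,357)),((232,409),(395,415))):
    A,B=[onz('top',np.array([160,161])+(np.array(t)+.5)/7-.5,.022) for t in(a,b)];d=A-B;print('yaw',np.arctan2(-d[0],d[1]),(A+B)/2)
E
```

```text
disc ((0.4958273470401764, 0.36772894859313965), 0.07349811494350433) ((496.1802062988281, 367.77679443359375), (143.0474395751953, 144.1180419921875), 158.85597229003906)
yaw -0.036424240468437216 [0.54858257 0.36749288 0.022     ]
yaw -0.05547766299531739 [0.5241108  0.36831363 0.022     ]
yaw -0.02508232164208776 [0.46859837 0.36835327 0.022     ]
yaw -0.03080190999039675 [0.44419243 0.36915111 0.022     ]
```

```bash
python3 plan.py .4575,.3695,.235,1.534 .4575,.3695,.0437,1.534; python3 -m jog '[[[0.15,0.12,0],0.02,1],[[0.3,0.24,0],0.05,1],[[0.458,0.348,0],0.0764,1],[[0.458,0.348,0],0.0764,1],[[0.458,0.348,0.1],0.0764,1],[[0.458,0.348,0.2],0.0764,1],[[0.458,0.348,0.3],0.0764,1],[[0.458,0.348,0.38],0.0764,1],[[0.458,0.348,0.43],0.0764,1],[[0.458,0.348,0.45],0.0764,1],[[0.458,0.348,0.46],0.0764,1],[[0.458,0.348,0.46],0.0764,1]]';  python3 plan.py .4575,.3695,.0437,1.534
```

```text
t 6.28 grasp [0.3586 0.1614 0.2345] yaw 1.774 tilt 0.0005 F [0.4 0.1 0.3] open 0.0176 grip 11.8
.4575,.3695,.235,1.534 [0.46, 0.347, -0.001] 0.0764
.4575,.3695,.0437,1.534 [0.46, 0.347, 0.477] 0.0764
time: 7.78
tool_pos: [0.4604, 0.3669, 0.2104]
tool_rot: [3.141, -0.0, 1.53]
contact_force: [0.3, -0.7, -0.4]
opening: 0.0176
grip_force: 11.8
t 7.78 grasp [0.4605 0.367  0.0512] yaw 1.53 tilt 0.0009 F [ 0.3 -0.7 -0.4] open 0.0176 grip 11.8
.4575,.3695,.0437,1.534 [0.006, -0.008, 0.019] -0.0014
```

```bash
python3 -m jog '[[[0.006,-0.008,0.01],0,1],[[0.006,-0.008,0.017],0,1],[[0.006,-0.008,0.019],0,1],[[0.006,-0.008,0.019],0,1]]'; python3 plan.py .4575,.3695,.0437,1.534
```

```text
time: 8.28
tool_pos: [0.4569, 0.3697, 0.2025]
tool_rot: [3.141, -0.0, 1.53]
contact_force: [-0.5, -0.1, -0.4]
opening: 0.0177
grip_force: 11.8
t 8.28 grasp [0.4569 0.3697 0.0433] yaw 1.53 tilt 0.0003 F [-0.5 -0.1 -0.4] open 0.0177 grip 11.8
.4575,.3695,.0437,1.534 [-0.0, 0.002, -0.001] -0.0012
```

```bash
python3 -m jog '[[[0,0,0.002],0,1],[[0,0,0.002],0,0.9],[[0,0,0.002],0,0.75],[[0,0,0.002],0,0.6],[[0,0,0.002],0,0.6],[[0,0,0.002],0,0.6],[[0,0,-0.1],0,0.6],[[0,0,-0.25],0,0.4],[[0,0,-0.4],0,0.4],[[0,0,-0.48],0,0.4],[[0,0,-0.48],0,0.4],[[0,0,-0.48],0,0.4]]'; python3 plan.py .36,.11,.235,1.52 .483,-.26,.235,1.486
python3 - <<'E'
from h import *
for c in('top','scene'):
    snap(c,c+'2')
    print([(np.round(r['position'],4).tolist(),round(r['confidence'],2)) for r in models.pinpoint('log',c)[:2]])
E
```

```text
time: 9.78
tool_pos: [0.4566, 0.3694, 0.3932]
tool_rot: [-3.14, 0.001, 1.53]
contact_force: [0.3, -0.3, -0.9]
opening: 0.0554
grip_force: 0.0
t 9.78 grasp [0.4564 0.3693 0.234 ] yaw 1.53 tilt 0.0018 F [ 0.3 -0.3 -0.9] open 0.0554 grip 0.0
.36,.11,.235,1.52 [-0.658, -0.214, -0.001] 0.0032
.483,-.26,.235,1.486 [-1.569, 0.131, -0.001] 0.014
[([0.4571, 0.3689, 0.0194], 0.59)]
[([0.4888, 0.0475, 0.1236], 0.7), ([0.457, 0.3693, 0.0228], 0.36)]
```

```bash
python3 -m jog '[[[-0.15,-0.05,0],0.003,0.4],[[-0.3,-0.1,0],0.003,0.4],[[-0.45,-0.15,0],0.003,0.4],[[-0.6,-0.2,0],0.003,0.4],[[-0.75,-0.2,0],0.003,0.4],[[-0.9,-0.15,0],0.003,0.4],[[-1,-0.1,0],0.003,0.4],[[-1,-0.1,0],0.003,0.4]]'; python3 plan.py .483,-.26,.235,1.486 .483,-.26,.038,1.486
```

```text
time: 10.98
tool_pos: [0.4013, -0.0309, 0.3938]
tool_rot: [-3.141, 0.0, 1.516]
contact_force: [-0.1, 0.8, 0.3]
opening: 0.0549
grip_force: 0.0
t 10.97 grasp [ 0.4013 -0.0309  0.2346] yaw 1.516 tilt 0.0005 F [-0.1  0.8  0.3] open 0.0549 grip 0.0
.483,-.26,.235,1.486 [-0.561, 0.235, -0.001] 0.0095
.483,-.26,.038,1.486 [-0.561, 0.236, 0.491] 0.0095
```

```bash
python3 -m jog '[[[-0.2,0.08,0],0.0095,0.4],[[-0.4,0.16,0],0.0095,0.4],[[-0.561,0.236,0],0.0095,0.4],[[-0.561,0.236,0],0.0095,0.4],[[-0.561,0.236,0.12],0.0095,0.4],[[-0.561,0.236,0.24],0.0095,0.4],[[-0.561,0.236,0.36],0.0095,0.4],[[-0.561,0.236,0.42],0.0095,0.4],[[-0.561,0.236,0.45],0.0095,0.4],[[-0.561,0.236,0.45],0.0095,0.4]]'; python3 plan.py .483,-.26,.038,1.486
```

```text
time: 12.22
tool_pos: [0.4837, -0.2566, 0.2139]
tool_rot: [-3.14, -0.001, 1.491]
contact_force: [-0.2, 0.6, -0.3]
opening: 0.0552
grip_force: 0.0
t 12.22 grasp [ 0.4835 -0.2564  0.0547] yaw 1.491 tilt 0.0015 F [-0.2  0.6 -0.3] open 0.0552 grip 0.0
.483,-.26,.038,1.486 [-0.009, -0.001, 0.042] 0.0017
```

```bash
python3 -m jog '[[[-0.009,-0.001,0.042],0.002,0.4],[[-0.009,-0.001,0.042],0.002,0.4],[[-0.009,-0.001,0.042],0.002,0.7],[[-0.009,-0.001,0.042],0.002,1],[[-0.009,-0.001,0.042],0.002,1],[[-0.009,-0.001,0.042],0.002,1],[[-0.009,-0.001,0.042],0.002,1],[[-0.009,-0.001,0.042],0.002,1]]'; python3 plan.py .483,-.26,.235,1.486 .39,.08,.235,1.51
```

```text
time: 13.22
tool_pos: [0.4829, -0.2609, 0.1977]
tool_rot: [3.141, 0.0, 1.484]
contact_force: [-1.0, -0.3, 1.7]
opening: 0.0166
grip_force: 12.0
t 13.22 grasp [ 0.483  -0.2609  0.0385] yaw 1.484 tilt 0.0003 F [-1.  -0.3  1.7] open 0.0166 grip 12.0
.483,-.26,.235,1.486 [0.002, 0.0, -0.491] -0.0005
.39,.08,.235,1.51 [0.829, -0.305, -0.491] -0.0081
```

Place height for the roll is 0.0385 + 0.007 = 0.0455.

```bash
python3 -m jog '[[[0,0,-0.1],0,1],[[0,0,-0.25],0,1],[[0,0,-0.4],0,1],[[0,0,-0.491],0,1],[[0.15,-0.05,-0.491],0,1],[[0.3,-0.1,-0.491],0,1],[[0.45,-0.17,-0.491],-0.008,1],[[0.6,-0.22,-0.491],-0.008,1],[[0.75,-0.27,-0.491],-0.008,1],[[0.829,-0.305,-0.491],-0.008,1],[[0.829,-0.305,-0.491],-0.008,1]]'; python3 plan.py .5375,.3665,.235,1.534 .5375,.3665,.0455,1.534
```

```text
time: 14.6
tool_pos: [0.3888, 0.0821, 0.394]
tool_rot: [-3.142, -0.0, 1.514]
contact_force: [0.2, -1.2, 0.1]
opening: 0.0171
grip_force: 12.0
t 14.6 grasp [0.3888 0.0821 0.2348] yaw 1.514 tilt 0.0004 F [ 0.2 -1.2  0.1] open 0.0171 grip 12.0
.5375,.3665,.235,1.534 [0.731, 0.331, -0.0] -0.0064
.5375,.3665,.0455,1.534 [0.731, 0.331, 0.474] -0.0064
```

```bash
python3 -m jog '[[[0.15,0.06,0],0,1],[[0.3,0.13,0],0,1],[[0.45,0.2,0],0,1],[[0.6,0.27,0],-0.006,1],[[0.731,0.331,0],-0.006,1],[[0.731,0.331,0],-0.006,1],[[0.731,0.331,0.12],-0.006,1],[[0.731,0.331,0.25],-0.006,1],[[0.731,0.331,0.37],-0.006,1],[[0.731,0.331,0.42],-0.006,1],[[0.731,0.331,0.45],-0.006,1],[[0.731,0.331,0.45],-0.006,1]]'; python3 plan.py .5375,.3665,.0455,1.534
```

```text
time: 16.1
tool_pos: [0.5403, 0.3629, 0.2137]
tool_rot: [-3.141, 0.001, 1.528]
contact_force: [-0.1, 0.5, 0.0]
opening: 0.0169
grip_force: 12.0
t 16.1 grasp [0.5402 0.3629 0.0545] yaw 1.528 tilt 0.0008 F [-0.1  0.5  0. ] open 0.0169 grip 12.0
.5375,.3665,.0455,1.534 [0.009, -0.007, 0.022] -0.0021
```

```bash
python3 -m jog '[[[0.009,-0.007,0.015],0,1],[[0.009,-0.007,0.021],0,1],[[0.009,-0.007,0.024],0,1],[[0.009,-0.007,0.024],0,1],[[0.009,-0.007,0.024],0,0.9],[[0.009,-0.007,0.024],0,0.75],[[0.009,-0.007,0.024],0,0.6],[[0.009,-0.007,0.024],0,0.6],[[0.009,-0.007,0.024],0,0.6]]'; python3 plan.py .5375,.3665,.0455,1.534;python3 -m jog '[[[0,0,-0.1],0,0.6],[[0,0,-0.25],0,0.3],[[0,0,-0.4],0,0.3],[[0,0,-0.48],0,0.3],[[0,0,-0.48],0,0.3]]'
python3 - <<'E'
from h import *
for c in('top','scene'):
    snap(c,c+'3')
    for t in('log','roll','cup','place_mid'):print(t,[(np.round(r['position'],4).tolist(),round(r['confidence'],2)) for r in models.pinpoint(t,c)[:2]])
E
python3 plan.py .42,.05,.235,1.534
```

```text
time: 17.23
tool_pos: [0.5374, 0.3675, 0.2043]
tool_rot: [-3.142, -0.0, 1.528]
contact_force: [-0.8, -0.1, 0.1]
opening: 0.0366
grip_force: 0.0
t 17.23 grasp [0.5374 0.3675 0.0451] yaw 1.528 tilt 0.0 F [-0.8 -0.1  0.1] open 0.0366 grip 0.0
.5375,.3665,.0455,1.534 [-0.002, 0.0, -0.001] -0.0018
time: 17.85
tool_pos: [0.5375, 0.3676, 0.4]
tool_rot: [3.136, -0.003, 1.528]
contact_force: [-0.9, -0.1, -1.1]
opening: 0.0638
grip_force: 0.0
log [([0.4576, 0.3676, 0.0225], 0.47)]
roll [([0.5361, 0.369, 0.0248], 0.6)]
cup [([0.476, -0.3442, 0.0088], 0.52)]
place_mid [([0.5363, 0.3678, 0.0193], 0.73), ([0.5, 0.366, 0.0186], 0.7)]
log [([0.4607, 0.369, 0.0198], 0.44), ([0.4887, 0.0443, 0.1233], 0.26)]
roll [([0.5366, 0.3679, 0.0197], 0.42)]
cup [([0.4809, -0.3415, 0.0158], 0.61), ([0.4568, 0.3698, 0.0208], 0.47)]
place_mid [([0.4989, 0.3691, 0.0207], 0.7)]
t 18.35 grasp [0.5373 0.3674 0.2365] yaw 1.528 tilt 0.001 F [ 0.5 -0.2 -0.5] open 0.0642 grip 0.0
.42,.05,.235,1.534 [-0.805, -0.259, 0.004] -0.0018
```

```bash
python3 -m jog '[[[-0.15,-0.05,0],-0.05,0.3],[[-0.3,-0.1,0],-0.11,0.3],[[-0.45,-0.15,0],-0.17,0.3],[[-0.6,-0.2,0],-0.23,0.3],[[-0.75,-0.24,0],-0.29,0.3],[[-0.9,-0.25,0],-0.35,0.3],[[-1,-0.25,0],-0.4,0.3],[[-1,-0.25,0],-0.45,0.3],[[-1,-0.25,0],-0.5,0.3],[[-1,-0.25,0],-0.5,0.3]]'; python3 plan.py .480,-.343,.235,3.1 .48,-.343,.04,3.1
```

```text
time: 19.6
tool_pos: [0.4204, -0.0282, 0.3964]
tool_rot: [3.141, 0.0, 3.098]
contact_force: [0.9, -0.1, -0.5]
opening: 0.0643
grip_force: 0.0
t 19.6 grasp [ 0.4205 -0.0281  0.2372] yaw 3.098 tilt 0.0002 F [ 0.9 -0.1 -0.5] open 0.0643 grip 0.0
.480,-.343,.235,3.1 [-0.183, -0.78, 0.005] -0.0006
.48,-.343,.04,3.1 [-0.183, -0.78, 0.493] -0.0006
```

```bash
python3 -m jog '[[[-0.04,-0.15,0],0,0.3],[[-0.08,-0.3,0],0,0.3],[[-0.12,-0.45,0],0,0.3],[[-0.15,-0.6,0],0,0.3],[[-0.183,-0.75,0],0,0.3],[[-0.183,-0.78,0],0,0.3],[[-0.183,-0.78,0],0,0.3],[[-0.183,-0.78,0.12],0,0.3],[[-0.183,-0.78,0.25],0,0.3],[[-0.183,-0.78,0.36],0,0.3],[[-0.183,-0.78,0.4],0,0.3],[[-0.183,-0.78,0.4],0,0.3]]'; python3 plan.py .48,-.343,.04,3.1
```

```text
time: 21.1
tool_pos: [0.4807, -0.3418, 0.2365]
tool_rot: [3.141, -0.001, 3.1]
contact_force: [-0.7, 0.9, 0.2]
opening: 0.0641
grip_force: 0.0
t 21.1 grasp [ 0.4806 -0.3416  0.0773] yaw 3.1 tilt 0.001 F [-0.7  0.9  0.2] open 0.0641 grip 0.0
.48,-.343,.04,3.1 [0.001, -0.004, 0.093] -0.0
```

```bash
python3 -m jog '[[[0.001,-0.004,0.05],0,0.3],[[0.001,-0.004,0.09],0,0.3],[[0.001,-0.004,0.093],0,0.3],[[0.001,-0.004,0.093],0,0.5],[[0.001,-0.004,0.093],0,0.7],[[0.001,-0.004,0.093],0,1],[[0.001,-0.004,0.093],0,1],[[0.001,-0.004,0.093],0,1],[[0.001,-0.004,0.093],0,1]]' 10; python3 plan.py .48,-.343,.235,3.1
```

```text
time: 22.22
tool_pos: [0.48, -0.3445, 0.1994]
tool_rot: [-3.141, 0.001, 3.099]
contact_force: [-0.3, -0.4, 3.2]
opening: 0.0345
grip_force: 10.0
t 22.23 grasp [ 0.4801 -0.3445  0.0402] yaw 3.099 tilt 0.0008 F [-0.3 -0.4  3.2] open 0.0345 grip 10.0
.48,-.343,.235,3.1 [0.0, 0.004, -0.487] -0.0003
```

```bash
python3 -m jog '[[[0,0,-0.1],0,1],[[0,0,-0.25],0,1],[[0,0,-0.4],0,1],[[0,0,-0.5],0,1],[[0,0.15,-0.5],0,1],[[0.05,0.3,-0.5],0,1],[[0.1,0.45,-0.5],0,1],[[0.15,0.6,-0.5],0,1],[[0.2,0.75,-0.5],0,1],[[0.2,0.9,-0.5],0,1],[[0.2,1,-0.5],0,1],[[0.2,1,-0.5],0,1]]'
python3 plan.py .4975,.368,.240,3.1 .4975,.368,.0472,3.1
python3 - <<'E'
from h import *
for c in('top','scene'):
    im=snap(c,c+'4')
    print([(np.round(r['position'],4).tolist(),round(r['confidence'],2)) for r in models.pinpoint('cup',c)[:2]])
im=cv2.imread('pics/scene4.png');s=observe();u,v=np.round(proj('scene',np.array(s['tool_pos'])-[0,0,.17])).astype(int);print(u-40,v-30)
cv2.imwrite('pics/c4.png',cv2.resize(im[v-30:v+30,u-40:u+40],None,fx=8,fy=8,interpolation=cv2.INTER_CUBIC))
E
```

```text
time: 23.72
tool_pos: [0.4164, 0.0609, 0.399]
tool_rot: [3.141, -0.0, 3.104]
contact_force: [-0.0, -1.2, 0.3]
opening: 0.0344
grip_force: 10.0
t 23.73 grasp [0.4164 0.061  0.2398] yaw 3.104 tilt 0.0006 F [-0.  -1.2  0.3] open 0.0344 grip 10.0
.4975,.368,.240,3.1 [-0.174, 0.775, -0.0] 0.0012
.4975,.368,.0472,3.1 [-0.174, 0.774, 0.482] 0.0012
[([0.5353, 0.3713, 0.0261], 0.19)]
[([0.4196, 0.0579, 0.2133], 0.44)]
254 145
```

View pics/c4.png

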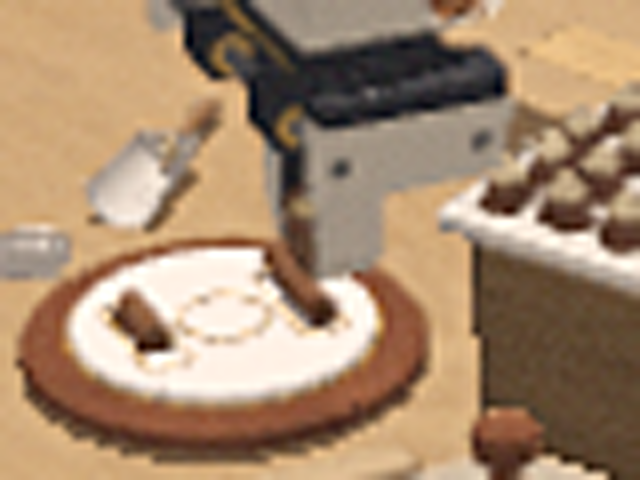

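The cup is held (behind the finger, ~(290,172)); log and roll lie in their oblongs. Now placing the cup.

```bash
python3 -m jog '[[[-0.04,0.15,0],0,1],[[-0.07,0.3,0],0,1],[[-0.1,0.45,0],0,1],[[-0.13,0.6,0],0,1],[[-0.174,0.75,0],0,1],[[-0.174,0.774,0],0,1],[[-0.174,0.774,0],0,1],[[-0.174,0.774,0.12],0,1],[[-0.174,0.774,0.25],0,1],[[-0.174,0.774,0.36],0,1],[[-0.174,0.774,0.42],0,1],[[-0.174,0.774,0.42],0,1]]'; python3 plan.py .4965,.368,.0472,3.1
```

```text
time: 25.42
tool_pos: [0.4996, 0.3628, 0.2299]
tool_rot: [-3.139, -0.003, 3.097]
contact_force: [0.2, 0.1, 1.0]
opening: 0.0345
grip_force: 10.0
t 25.43 grasp [0.499  0.3625 0.0707] yaw 3.097 tilt 0.0042 F [0.2 0.1 1. ] open 0.0345 grip 10.0
.4965,.368,.0472,3.1 [0.007, 0.014, 0.059] -0.001
```

```bash
python3 -m jog '[[[0.006,0.012,0],0,1],[[0.006,0.012,0.03],0,1],[[0.006,0.012,0.05],0,1],[[0.006,0.012,0.055],0,1],[[0.006,0.012,0.055],0,1]]'; python3 plan.py .4965,.368,.0472,3.1
```

```text
time: 26.05
tool_pos: [0.4974, 0.37, 0.2089]
tool_rot: [-3.141, -0.0, 3.099]
contact_force: [0.0, 0.6, 0.1]
opening: 0.0344
grip_force: 10.0
t 26.05 grasp [0.4974 0.37   0.0497] yaw 3.099 tilt 0.0003 F [0.  0.6 0.1] open 0.0344 grip 10.0
.4965,.368,.0472,3.1 [0.002, -0.005, 0.006] -0.0002
```

```bash
python3 -m jog '[[[0.002,-0.004,0.004],0,1],[[0.002,-0.004,0.007],0,1],[[0.002,-0.004,0.007],0,1],[[0.002,-0.004,0.007],0,0.6],[[0.002,-0.004,0.007],0,0.45],[[0.002,-0.004,0.007],0,0.4],[[0.002,-0.004,0.007],0,0.4],[[0.002,-0.004,-0.06],0,0.4],[[0.002,-0.004,-0.2],0,0.3],[[0.002,-0.004,-0.35],0,0.1],[[0.002,-0.004,-0.48],0,0],[[0.002,-0.004,-0.48],0,0]]'; python3 -m jog '[[[0,-0.15,0],0,0],[[0.1,-0.3,0],0,0],[[0.15,-0.45,0],0,0],[[0.15,-0.6,0],0,0],[[0.15,-0.6,0],0,0]]'
python3 - <<'E'
from h import *
for c in('top','scene'):
    snap(c,c+'5')
    for t in('log','roll','cup','place_mid','place_back','board','dome_knob','dome'):print(t,[(np.round(r['position'],4).tolist(),round(r['confidence'],2)) for r in models.pinpoint(t,c)[:2]])
a=cv2.imread('pics/top5.png')[161:241,160:250];b=cv2.imread('pics/scene5.png')[150:230,240:330]
cv2.imwrite('pics/c5.png',cv2.resize(np.hstack([a,b]),None,fx=4.4,fy=6,interpolation=cv2.INTER_CUBIC))
E
python3 plan.py .4865,.044,.24,3.1
```

```text
time: 27.55
tool_pos: [0.4969, 0.3687, 0.4065]
tool_rot: [3.136, 0.009, 3.099]
contact_force: [-0.2, 0.1, 0.4]
opening: 0.0892
grip_force: 0.0
time: 28.18
tool_pos: [0.4256, 0.1284, 0.4004]
tool_rot: [-3.141, -0.001, 3.095]
contact_force: [-0.1, 0.8, -0.4]
opening: 0.0919
grip_force: 0.0
log [([0.4564, 0.3698, 0.0217], 0.41)]
roll [([0.5371, 0.3708, 0.0252], 0.63)]
cup [([0.4583, 0.3728, 0.0213], 0.7), ([0.493, 0.3667, 0.0168], 0.55)]
place_mid [([0.5014, 0.3648, 0.0211], 0.88)]
place_back [([0.5395, 0.3692, 0.0212], 0.62)]
board [([0.5032, 0.3693, 0.005], 0.6), ([0.4969, -0.2661, 0.0004], 0.52)]
dome_knob [([0.4838, 0.0462, 0.1291], 0.69)]
dome [([0.4898, 0.0476, 0.0018], 0.75)]
log [([0.459, 0.3691, 0.0221], 0.47)]
roll [([0.5392, 0.3678, 0.0203], 0.46)]
cup [([0.4971, 0.3694, 0.0221], 0.41), ([0.4933, -0.266, -0.003], 0.25)]
place_mid []
place_back [([0.5341, 0.3682, 0.0251], 0.74), ([0.5383, 0.368, 0.0229], 0.34)]
board [([0.4962, 0.3648, 0.0021], 0.63)]
dome_knob []
dome [([0.4875, 0.0446, -0.0008], 0.76), ([0.501, 0.3699, 0.0173], 0.67)]
t 29.07 grasp [0.4264 0.1312 0.2419] yaw 3.099 tilt 0.0001 F [ 0.3 -0.4 -0.6] open 0.0918 grip 0.0
.4865,.044,.24,3.1 [-0.159, -0.211, 0.005] -0.0003
```

View pics/c5.png

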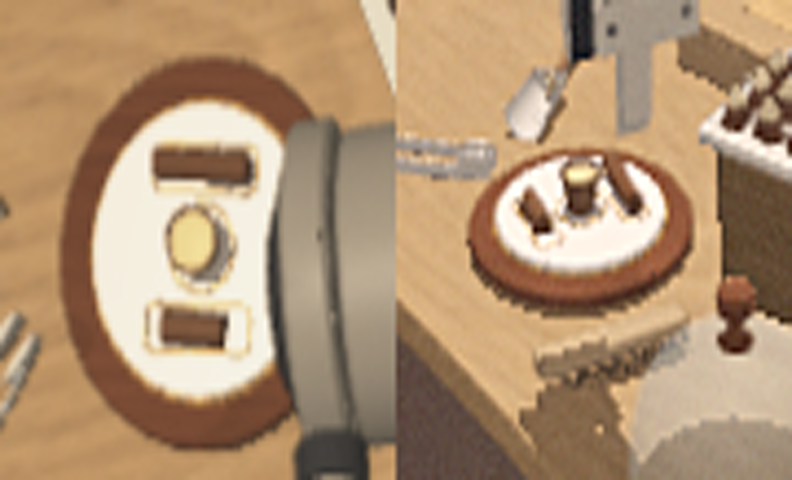

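Cup stands in the ring, roll and log inside their oblongs. Next the dome knob.

```bash
python3 -m jog '[[[-0.08,-0.1,0],0,0.2],[[-0.159,-0.211,0],0,0.2],[[-0.159,-0.211,0],0,0.2],[[-0.159,-0.211,0.08],0,0.2],[[-0.159,-0.211,0.16],0,0.2],[[-0.159,-0.211,0.2],0,0.2],[[-0.159,-0.211,0.2],0,0.2]]'; python3 plan.py .487,.0445,.1265,3.1
python3 - <<'E'
from h import *
im=cv2.cvtColor(snap('top','t6'),cv2.COLOR_RGB2BGR);h=cv2.cvtColor(im,cv2.COLOR_BGR2HSV)
snap('scene','s6')
for c in('top','scene'):
    for t in('place_mid','place_back','place_front','board','cup','roll','log'):print(c,t,[(np.round(r['position'],4).tolist(),round(r['confidence'],2)) for r in (snap(c,'x') is not None and models.pinpoint(t,c))[:1]])
b=cv2.imread('pics/scene6.png' if 0 else 'pics/s6.png')[165:265,260:390]
cv2.imwrite('pics/c6.png',cv2.resize(b,None,fx=5,fy=5,interpolation=cv2.INTER_CUBIC))
E
```

```text
time: 29.95
tool_pos: [0.4857, 0.0448, 0.3202]
tool_rot: [3.141, -0.003, 3.1]
contact_force: [0.7, 0.2, 0.6]
opening: 0.0732
grip_force: 0.0
t 29.95 grasp [0.4852 0.0449 0.161 ] yaw 3.1 tilt 0.003 F [0.7 0.2 0.6] open 0.0732 grip 0.0
.487,.0445,.1265,3.1 [-0.005, -0.001, 0.086] -0.0001
top place_mid [([0.4995, 0.369, 0.0198], 0.69)]
top place_back [([0.5357, 0.3664, 0.0215], 0.71)]
top place_front [([0.4583, 0.3631, 0.0174], 0.67)]
top board [([0.502, 0.3684, 0.0022], 0.89)]
top cup []
top roll [([0.541, 0.3683, 0.021], 0.73)]
top log [([0.4568, 0.3718, 0.0205], 0.57)]
scene place_mid [([0.4996, 0.3697, 0.0191], 0.81)]
scene place_back [([0.5349, 0.3645, 0.0251], 0.96)]
scene place_front [([0.4602, 0.3631, 0.0216], 0.95)]
scene board [([0.4989, 0.3618, 0.0019], 0.61)]
scene cup [([0.5004, 0.3697, 0.0218], 0.59)]
scene roll [([0.5364, 0.3671, 0.0197], 0.52)]
scene log [([0.456, 0.3719, 0.0202], 0.54)]
```

View pics/c6.png

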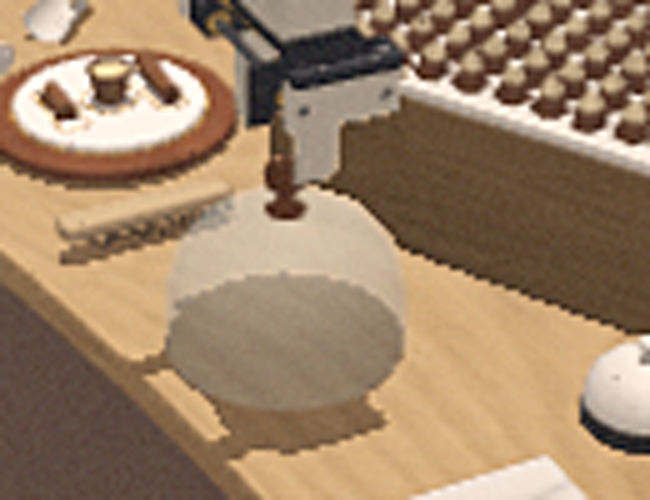

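The knob (scene ~(316,200)) lies between the open fingers. Descend and grip.

```bash
python3 -m jog '[[[-0.005,-0.001,0.04],0,0.2],[[-0.005,-0.001,0.08],0,0.2],[[-0.005,-0.001,0.086],0,0.2],[[-0.005,-0.001,0.086],0,0.2],[[-0.005,-0.001,0.086],0,0.5],[[-0.005,-0.001,0.086],0,0.65],[[-0.005,-0.001,0.086],0,1],[[-0.005,-0.001,0.086],0,1],[[-0.005,-0.001,0.086],0,1],[[-0.005,-0.001,0.086],0,1],[[-0.005,-0.001,0.086],0,1]]' 35; python3 plan.py .487,.0445,.1265,3.1
```

```text
time: 32.83
tool_pos: [0.4884, 0.0438, 0.2867]
tool_rot: [3.141, -0.0, 3.099]
contact_force: [0.4, 2.6, 0.2]
opening: 0.0275
grip_force: 35.0
t 32.83 grasp [0.4884 0.0439 0.1275] yaw 3.099 tilt 0.0003 F [0.4 2.6 0.2] open 0.0275 grip 35.0
.487,.0445,.1265,3.1 [0.003, 0.001, 0.002] -0.0003
```

```bash
python3 -m jog '[[[0,0,-0.02],0,1],[[0,0,-0.06],0,1],[[0,0,-0.12],0,1],[[0,0,-0.18],0,1],[[0,0,-0.24],0,1],[[0,0,-0.3],0,1],[[0,0,-0.3],0,1],[[0,0,-0.3],0,1]]'; python3 plan.py .425,.12,.2475,3.1 .42,.2,.2475,3.1 .47,.33,.2475,3.1 .4985,.368,.2475,3.1
```

```text
time: 33.83
tool_pos: [0.488, 0.0436, 0.4058]
tool_rot: [-3.142, -0.002, 3.099]
contact_force: [0.1, -0.1, -3.4]
opening: 0.0274
grip_force: 35.0
t 33.83 grasp [0.4878 0.0436 0.2466] yaw 3.099 tilt 0.0017 F [ 0.1 -0.1 -3.4] open 0.0274 grip 35.0
.425,.12,.2475,3.1 [0.165, 0.184, -0.002] -0.0003
.42,.2,.2475,3.1 [0.186, 0.383, -0.002] -0.0003
.47,.33,.2475,3.1 [0.075, 0.713, -0.002] -0.0003
.4985,.368,.2475,3.1 [0.008, 0.811, -0.002] -0.0003
```

Dome is lifted (3.4 N). Carry it in a bow away from the chocolate box.

```bash
python3 -m jog '[[[0.06,0.03,0],0,1],[[0.12,0.08,0],0,1],[[0.165,0.15,0],0,1],[[0.18,0.23,0],0,1],[[0.186,0.31,0],0,1],[[0.186,0.4,0],0,1],[[0.18,0.48,0],0,1],[[0.15,0.56,0],0,1],[[0.12,0.64,0],0,1],[[0.075,0.72,0],0,1],[[0.04,0.78,0],0,1],[[0.008,0.811,0],0,1]]'; python3 -m jog '[[[0,0,0],0,1],[[0,0,0],0,1]]'; python3 plan.py .4985,.368,.2,3.1
python3 - <<'E'
from h import *
for c in('top','scene'):
    snap(c,c+'7')
    for t in('dome','dome_knob','board'):print(t,[(np.round(r['position'],4).tolist(),round(r['confidence'],2)) for r in models.pinpoint(t,c)[:1]])
a=cv2.imread('pics/top7.png')[150:250,150:270];b=cv2.imread('pics/scene7.png')[100:240,220:360]
cv2.imwrite('pics/c7.png',np.hstack([cv2.resize(a,(400,334),interpolation=cv2.INTER_CUBIC),cv2.resize(b,(400,400),interpolation=cv2.INTER_CUBIC)[:334]]))
E
```

```text
time: 35.33
tool_pos: [0.4992, 0.3691, 0.4044]
tool_rot: [-3.14, -0.003, 3.1]
contact_force: [0.2, 0.1, -4.2]
opening: 0.0273
grip_force: 35.0
time: 35.58
tool_pos: [0.4985, 0.3675, 0.4055]
tool_rot: [-3.14, -0.003, 3.099]
contact_force: [-0.2, -0.2, -4.0]
opening: 0.0272
grip_force: 35.0
t 35.58 grasp [0.4981 0.3673 0.2463] yaw 3.099 tilt 0.0029 F [-0.2 -0.2 -4. ] open 0.0272 grip 35.0
.4985,.368,.2,3.1 [-0.001, 0.002, 0.116] -0.0003
dome [([0.494, 0.3695, 0.1196], 0.68)]
dome_knob [([0.4949, 0.3651, 0.2472], 0.67)]
board []
dome [([0.4979, 0.3671, 0.1212], 0.66)]
dome_knob [([0.4982, 0.3677, 0.2431], 0.83)]
board [([0.5002, 0.363, -0.0004], 0.95)]
```

View pics/c7.png

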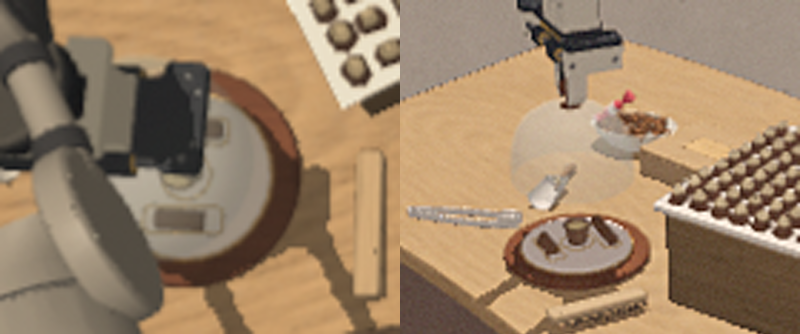

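Dome hangs level above the board (scene ~(319,155)), sweets clear inside. Lower to just above the disc.

```bash
python3 -m jog '[[[0.001,0.002,0.03],0,1],[[0.001,0.002,0.07],0,1],[[0.001,0.002,0.11],0,1],[[0.001,0.002,0.15],0,1],[[0.001,0.002,0.18],0,1],[[0.001,0.002,0.2],0,1],[[0.001,0.002,0.21],0,1],[[0.001,0.002,0.21],0,1],[[0.001,0.002,0.21],0,1]]'; python3 plan.py .4985,.368,.1435,3.1
python3 - <<'E'
from h import *
for c in('top','scene'):
    snap(c,c+'8')
    for t in('dome','dome_knob','board'):print(t,[(np.round(r['position'],4).tolist(),round(r['confidence'],2)) for r in models.pinpoint(t,c)[:1]])
b=cv2.imread('pics/scene8.png')[155:225,235:330];a=cv2.imread('pics/top8.png')[150:250,160:260]
cv2.imwrite('pics/c8.png',cv2.resize(b,None,fx=8,fy=8,interpolation=cv2.INTER_CUBIC))
E
```

```text
time: 37.1
tool_pos: [0.4987, 0.3688, 0.3233]
tool_rot: [3.141, 0.001, 3.099]
contact_force: [0.7, -0.6, -2.2]
opening: 0.027
grip_force: 35.0
t 37.1 grasp [0.4988 0.3689 0.1641] yaw 3.099 tilt 0.0012 F [ 0.7 -0.6 -2.2] open 0.027 grip 35.0
.4985,.368,.1435,3.1 [0.001, -0.002, 0.052] -0.0003
dome [([0.496, 0.3706, 0.0384], 0.96)]
dome_knob [([0.4963, 0.3685, 0.1631], 0.94)]
board []
dome [([0.4976, 0.3711, 0.0412], 0.79)]
dome_knob [([0.4999, 0.3704, 0.1604], 0.59)]
board [([0.4983, 0.3631, -0.0012], 0.94)]
```

View pics/c8.png

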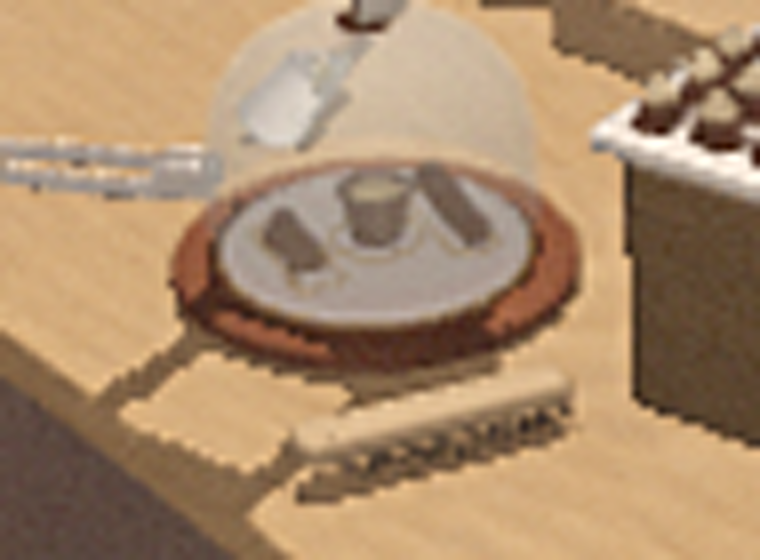

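Dome edges (px 261–302) sit centred on the board (256–308). Lower slowly, watching force.

```bash
python3 -m jog '[[[0.001,-0.002,0.01],0,1],[[0.001,-0.002,0.017],0,1],[[0.001,-0.002,0.024],0,1],[[0.001,-0.002,0.03],0,1],[[0.001,-0.002,0.036],0,1],[[0.001,-0.002,0.042],0,1],[[0.001,-0.002,0.042],0,1],[[0.001,-0.002,0.042],0,1]]'; python3 plan.py .4985,.368,.1435,3.1
```

```text
time: 38.5
tool_pos: [0.4982, 0.368, 0.306]
tool_rot: [3.141, 0.0, 3.099]
contact_force: [0.2, 0.5, -3.0]
opening: 0.0273
grip_force: 35.0
t 38.5 grasp [0.4982 0.368  0.1468] yaw 3.099 tilt 0.0003 F [ 0.2  0.5 -3. ] open 0.0273 grip 35.0
.4985,.368,.1435,3.1 [-0.001, -0.0, 0.008] -0.0003
```

```bash
python3 -m jog '[[[0,0,0.003],0,1],[[0,0,0.006],0,1],[[0,0,0.008],0,1],[[0,0,0.008],0,1],[[0,0,0.008],0,1]]'; python3 plan.py .4985,.368,.1435,3.1
```

```text
time: 39.12
tool_pos: [0.4982, 0.368, 0.3028]
tool_rot: [3.141, 0.0, 3.099]
contact_force: [0.4, 0.8, -3.4]
opening: 0.0273
grip_force: 35.0
t 39.12 grasp [0.4982 0.368  0.1436] yaw 3.099 tilt 0.0001 F [ 0.4  0.8 -3.4] open 0.0273 grip 35.0
.4985,.368,.1435,3.1 [-0.001, 0.0, 0.0] -0.0003
```

Still hanging; go down in small steps to contact.

```bash
python3 -m jog '[[[0,0,0.002],0,1],[[0,0,0.003],0,1],[[0,0,0.003],0,1],[[0,0,0.003],0,1]]'; python3 plan.py
```

```text
time: 39.62
tool_pos: [0.4981, 0.3682, 0.3024]
tool_rot: [3.14, 0.001, 3.099]
contact_force: [-3.2, 1.5, 5.0]
opening: 0.0272
grip_force: 35.0
t 39.62 grasp [0.4982 0.3684 0.1432] yaw 3.099 tilt 0.0015 F [-3.2  1.5  5. ] open 0.0272 grip 35.0
```

Contact (+5 N). Release slowly, rise and retreat.

```bash
python3 -m jog '[[[0,0,0],0,0.7],[[0,0,0],0,0.6],[[0,0,0],0,0.5],[[0,0,0],0,0.4],[[0,0,0],0,0.35],[[0,0,0],0,0.3],[[0,0,-0.04],0,0.3],[[0,0,-0.12],0,0.3],[[0,0,-0.22],0,0.3],[[0,0,-0.26],0,0.3]]'; python3 -m jog '[[[0.05,-0.15,0],0,0.3],[[0.1,-0.3,0],0,0.3],[[0.15,-0.45,0],0,0.3],[[0.15,-0.6,0],0,0.3],[[0.15,-0.75,0],0,0.3],[[0.15,-0.75,0],0,0.3],[[0.15,-0.75,0],0,0.3]]'
python3 - <<'E'
from h import *
for c in('top','scene'):
    snap(c,c+'9')
    for t in('dome','dome_knob','board','cup','roll','log'):print(t,[(np.round(r['position'],4).tolist(),round(r['confidence'],2)) for r in models.pinpoint(t,c)[:1]])
b=cv2.imread('pics/scene9.png')[155:225,235:330];a=cv2.imread('pics/top9.png')[155:245,155:255]
cv2.imwrite('pics/c9.png',np.hstack([cv2.resize(b,(400,295),interpolation=cv2.INTER_CUBIC),cv2.resize(a,(328,295),interpolation=cv2.INTER_CUBIC)]))
E
```

```text
time: 40.88
tool_pos: [0.4982, 0.368, 0.4092]
tool_rot: [3.139, 0.005, 3.099]
contact_force: [-0.2, 0.5, -0.7]
opening: 0.0644
grip_force: 0.0
time: 41.75
tool_pos: [0.4254, 0.0708, 0.4055]
tool_rot: [3.141, -0.0, 3.098]
contact_force: [-0.5, 0.2, -0.7]
opening: 0.0646
grip_force: 0.0
dome [([0.4914, 0.3678, 0.1453], 0.6)]
dome_knob [([0.4979, 0.3689, 0.1456], 0.74)]
board []
cup []
roll []
log []
dome [([0.4979, 0.3683, 0.0187], 0.84)]
dome_knob [([0.4969, 0.371, 0.1378], 0.61)]
board [([0.5008, 0.3637, 0.0002], 0.69)]
cup [([0.5003, 0.3715, 0.1371], 0.75)]
roll []
log [([0.4973, 0.3705, 0.1396], 0.67)]
```

View pics/c9.png

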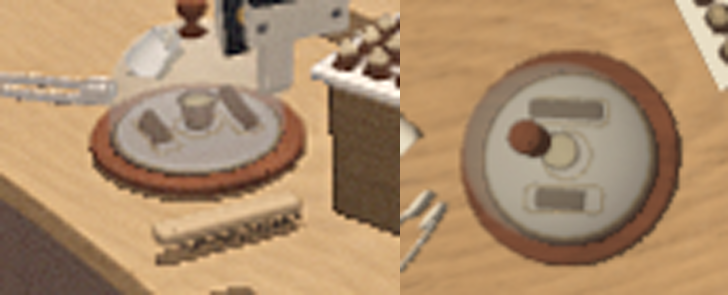

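The dome sits level round the disc and all three sweets are inside their outlines. The arm is clear.

```bash
python3 -c "
from h import *
print(robot.hand_in());st()"
```

```text
the job is handed in; nothing more can be done
None
the job is handed in; nothing more can be done
```

I handed the job in after about 42 s of robot time: cup, roll and log are in their places, and the dome is released and looks level and centred in the last pictures; no verdict came back.

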